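Ratchet the sample carousel round to the microscope

TASK

Work the carousel's ratchet lever back and forth by its upright handle until the one tall sample jar stands in the bay right in front of the side-viewing microscope's lens, and let go. Turn the carousel only with the lever: do not push its tray and do not touch the tall jar.

Things in the scene. Friction and masses are not known exactly. Their poses are not given: they have to be found in the camera images.
- wheel: Round tray with aluminium fins and black floor, 184 mm across the steel saw teeth round its foot, on a base fixed to the bench. 12 open bays, one every 30 degrees, jar centres 62 mm from the axis; bay floor 40 mm, fin tops 52 mm above the bench. Origin: on the turning axis at bench level, z up. Turns only counterclockwise seen from above; it may slip back up to 7 degrees.
- lever (a joint): Flat steel lever, swings level about the tray's axis, 0 to 0.785 rad between stops, growing counterclockwise seen from above. Stiff (1 to 4 N at the handle), stays where left; starts at 0 to 0.35. Each swing from below 0.1 to above 0.73 turns the tray one notch (30 degrees) counterclockwise; swinging back leaves the tray and takes the next tooth.
- lever_grip (a point): Grasp point on the lever's upright black round handle (20 mm diameter, 20 to 100 mm above the bench): on its centre line, 82 mm above the bench, 170 mm from the tray's axis. It moves on a level circle about that axis; at lever value 0.39 it is exactly opposite the lens. The toggle switch elsewhere on the bench is not part of the carousel.
- tall_jar: Tall sample jar: white cylinder, 24 mm diameter, 58 mm high, its top 16 mm a narrow neck 14 mm wide. It stands in a bay two, three or four notches (60, 90 or 120 degrees) clockwise of the lens seen from above. The other jars in the tray are white too, as wide, without a neck and only 24 mm high. Origin: centre of its underside, z up.
- view_spot (a point): Where the tall jar must end: on the bay floor, 40 mm above the bench, 62 mm from the tray's axis, before the black lens (28 mm across, face 107 mm from the axis, middle 80 mm high) of the small level microscope on the carousel's base. Does not turn with the tray. Its x axis points from the tray's axis to the lens, z up.
There are look-alikes about, which are no part of the job. There is more than one size of the tall_jar; the job needs the smallest.

How it is judged (in metres and radians):
On the way, in this order (a step that is already met when the one before it is completed fails the run):
1. the tall jar has come within one notch of the place before the lens (horizontal distance between tall_jar and view_spot below 0.042 m), for 0.1 s.
2. the tall jar stands in the bay before the lens (horizontal distance between tall_jar and view_spot below 0.015 m), for 0.2 s.
At the end, for the whole second after the job is handed in: The tall jar stands upright (within about 11 degrees) and still on the tray's floor, its centre within 15 mm, seen from above, of the place before the lens (horizontal distance between tall_jar and view_spot below 0.015 m and height (world z) of tall_jar between 0.03 and 0.05 m and angle between tall_jar's own z axis and vertical below 0.2 rad and linear speed of tall_jar below 0.02 m/s); the robot touches nothing.
It fails at once if the robot touches the tall jar (contact force between any of the fingers, the arm and tall_jar above 0.5 N).
It fails at once if the robot pushes the tray itself (contact force between any of the fingers, the arm and wheel above 1 N).
It also fails if it takes over 54 s, if anything falls off the work surface, if the arm or the gripper's body presses on something with over 40 N, if the wrist force passes 120 N, or if a joint passes its speed limit or range.

ROBOT

A 6-joint arm with a two-finger parallel gripper is mounted at the origin on the work surface. World frame = base frame: x ahead of the robot, y to its left, z up, the work surface at z = 0. Lengths are in mm, angles in rad, forces in N, time in s.
With the tool pointing down it reaches from about 350 to 975 mm from the base axis. Payload 7.1 kg.
Tool frame: the origin (TCP) lies where the fingers leave the gripper's body, on its centre line; the fingertips stand 80 mm ahead of it and the grasp point (between the pads) lies 61 mm ahead of it; z points along the fingers, y is the direction in which the jaws open and shut (so a half turn about z gives the same grasp; the last joint's range is limited). The gripper opens to 88 mm and grips with 3 to 60 N. Pads are 20 mm wide; open, the fingers measure 115 mm over their backs; the gripper's body (75 mm by 178 mm) begins 61 mm behind the grasp point.
Start: joints at [-1.325, 0.423, 1.63, -0, 1.089, -0.019], TCP at [163.591, -603.194, 302.675] pointing down, gripper open.
Joint ranges: [-3, 3], [-0.9, 2.11], [0.09, 2.58], [-1.31, 4.45], [0.11, 2.69], [-2.54, 2.54]. Speed limits (rad/s): [2.39, 2.39, 3.01, 3.14, 3.14, 3.14].

INTERFACE

Orientations are given as a 3x3 rotation matrix whose columns are the frame's x, y, z axes.
In Python, from cell import state, capture, camera_params, arm gives the robot as it stands. The module is installed in compiled form; this text tells all that it offers.
- The arm moves only by the shell command python3 -m handwheel 'ROWS' [FORCE]. ROWS is JSON, a list of rows, each a list of 3 entries, a list of its own where there are three numbers: the finger opening in m, from 0 to 0.0878, then the shift along the tool's x, y, z in m, then the turn, a rotation vector about the tool's x, y, z in units of 6 degrees (1.0 is 6 degrees). A call has 1 to 20 rows; each row is the pose to reach, as a shift and turn from the pose commanded when the call began, along the tool's axes at that moment; what a row does not reach only later rows make up. A row lasts 1/12 s, in which the tool goes at most 41.7 mm and 7.16 degrees, less where a joint would pass 70% of its speed; a pose out of reach is approached as far as the arm can. A call with a gripper value outside its range is refused whole. The fingers move at their own pace and stop on an object; FORCE is the grip in N (left out, the last holds). Time passes only in rows, so rows that repeat a pose let the fingers close. It gives the time, the measured TCP pose, the force and the opening at its end, in the units of the state.
- state(): the state, without advancing time (a new reading comes with each control period).
- capture(name): name is "side" or "top" or "wrist"; returns the picture (480x640x3 uint8, red, green, blue); there is no depth.
- camera_params(name): a dict with "intrinsics" (3x3 intrinsics, pixels), "R" (3x3) and "t" (3): a world point X has camera coordinates R X + t. Camera axes: x right, y down, z forward; pixel columns grow to the right and rows downward; lengths in mm; the calibration is good to about 2 mm. A picture is of the moment at which its call begins: read the wrist's pose just before it. camera_params takes no time and is no camera call; for the wrist camera it gives the pose at the moment of the call.
- arm.sign_off(): hands the job in, once; it reports no verdict.
The state is a dict: "time": time; "qpos": joint angles; "joint_vel": joint speeds; "tau": joint torques, N m; "ee_pos": TCP position; "orientation": TCP orientation; "ft_force": force on the tool from outside, world axes, zero at the start; "moment": the same for the moment, N m; "width": finger opening in mm.
Only numpy, scipy, OpenCV 4.12 (cv2) and the standard library are available. Lean on these libraries where they do the work, as an engineer would, in place of code of your own. Each camera call takes 0.05 s, during which the arm holds its last target. There are 200 camera calls.

## Working session

There is one attempt and no reset: what is moved stays moved. The work goes in short steps, Python scripts to look and compute and a shell command to move; the robot and the scene stay as the last step left them, time stands still between calls to the robot, and variables do not carry over. Pictures are saved under pics/ and viewed, about 8 in all and at most 12, crops included, and the job is handed in when it is done.

```bash
mkdir -p pics; python3 - <<'E'
from cell import *
import cv2
s=state(); print({k:s[k] for k in('time','ee_pos','orientation','width')})
for n in("side","top"):
    p=camera_params(n); print(n,p)
    cv2.imwrite(f"pics/{n}0.png",cv2.cvtColor(capture(n),cv2.COLOR_RGB2BGR))
E
```

```text
{'time': 0.0, 'ee_pos': array([ 163.49586889, -602.76100818,  301.8835459 ]), 'orientation': array([[ 9.65150903e-01,  2.61693697e-01, -3.79384748e-04],
       [ 2.61693969e-01, -9.65149665e-01,  1.54647898e-03],
       [ 3.85407407e-05, -1.59186829e-03, -9.99998732e-01]]), 'width': 87.61991381751946}
side {'intrinsics': array([[554.48840161,   0.        , 312.54392483],
       [  0.        , 554.48840161, 235.15673791],
       [  0.        ,   0.        ,   1.        ]]), 'R': array([[-0.98842555, -0.15147573,  0.00836918],
       [-0.11244724,  0.69448788, -0.71066322],
       [ 0.10183593, -0.70337877, -0.70348259]]), 't': array([577.41168692, 130.6464095 , 787.71316569])}
top {'intrinsics': array([[452.42424186,   0.        , 313.57367959],
       [  0.        , 452.42424186, 240.06729202],
       [  0.        ,   0.        ,   1.        ]]), 'R': array([[ 0.01469372, -0.99978563,  0.01458704],
       [-0.98145472, -0.01720987, -0.19092003],
       [ 0.19113014, -0.01151119, -0.9814972 ]]), 't': array([ -2.34108091, 616.11049196, 605.51572401])}
```

View pics/top0.png

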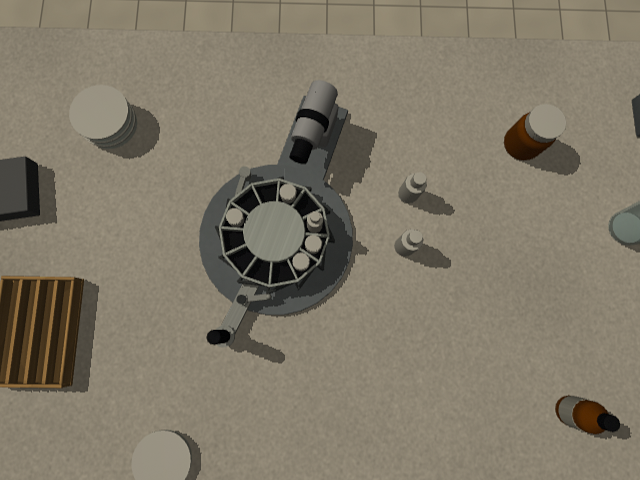

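View pics/side0.png

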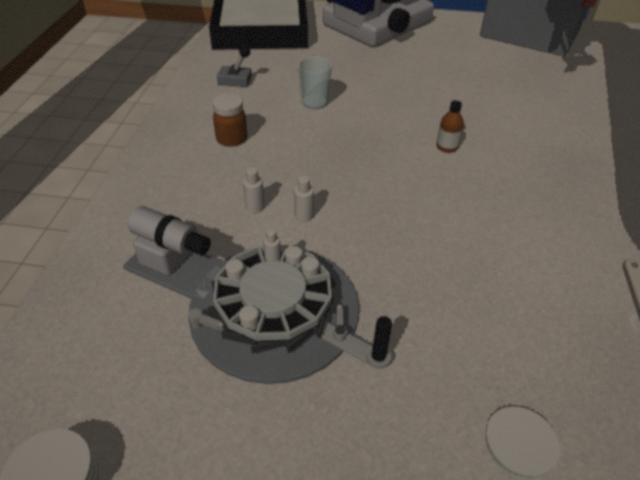

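```bash
cat > h.py <<'E'
import numpy as np, cv2
from cell import *
def ray(n,uv,z,p=None):
    p=p or camera_params(n); R,t,K=p['R'],p['t'],p['intrinsics']
    C=-R.T@t; d=R.T@np.linalg.solve(K,[*uv,1]); return C+d*(z-C[2])/d[2]
def proj(n,X):
    p=camera_params(n); c=p['intrinsics']@(p['R']@np.array(X)+p['t']); return c[:2]/c[2]
def tri(u1,u2,n1="top",n2="side"):
    A=[];b=[]
    for n,uv in((n1,u1),(n2,u2)):
        p=camera_params(n);P=p['intrinsics']@np.c_[p['R'],p['t']]
        for i in(0,1): r=uv[i]*P[2]-P[i]; A.append(r[:3]); b.append(-r[3])
    return np.linalg.lstsq(np.array(A),np.array(b),rcond=None)[0]
E
python3 - <<'E'
from h import *
t=cv2.imread("pics/top0.png"); s=cv2.imread("pics/side0.png")
print("cam",[-camera_params(n)['R'].T@camera_params(n)['t'] for n in("top","side")])
for nm,im,roi in(("top",t,(190,60,160,300)),("side",s,(120,190,290,190))):
    x,y,w,h=roi; m=(im[y:y+h,x:x+w].max(2)<38).astype('uint8')
    n,l,st,c=cv2.connectedComponentsWithStats(m)
    print(nm,[(st[i][:5]+[x,y,0,0,0],(c[i]+[x,y]).round(1)) for i in range(1,n) if st[i][4]>60])
print(ray("top",(274,232),52))
a=cv2.resize(t[130:360,190:360],None,fx=3,fy=3,interpolation=2)[:600]
b=cv2.resize(s[200:390,115:405],None,fx=1,fy=1)
cv2.imwrite("pics/c1.png",cv2.resize(t[135:355,190:370],None,fx=2.7,fy=2.7,interpolation=cv2.INTER_CUBIC))
E
```

```text
cam [array([488.98664084,  15.23281043, 711.97397253]), array([505.20178705, 550.79222494, 642.1556285 ])]
top [(array([296, 109,  33,  24, 308]), array([314.1, 116.9])), (array([290, 138,  23,  26, 424]), array([300.8, 150.6])), (array([255, 183,  22,  20, 308]), array([266.8, 192. ])), (array([234, 188,  25,  25, 312]), array([247.5, 200.8])), (array([294, 191,  25,  26, 318]), array([305.3, 204.8])), (array([222, 230,  23,  22, 355]), array([232.2, 238.7])), (array([311, 237,  16,  22,  84]), array([319.9, 247.9])), (array([227, 247,  27,  26, 370]), array([241.3, 258.3])), (array([317, 248,   9,  23,  71]), array([322.2, 261.7])), (array([245, 258,  25,  26, 385]), array([259.4, 270.5])), (array([293, 258,  23,  20,  96]), array([304.8, 267.9])), (array([271, 260,  24,  24, 389]), array([281.1, 271.9])), (array([295, 268,  20,  23,  90]), array([303.5, 280. ])), (array([273, 283,  21,   9,  62]), array([281.2, 286.7])), (array([207, 330,  23,  14, 277]), array([217.9, 336.4]))]
side [(array([155, 216,  21,  31, 210]), array([162. , 228.9])), (array([184, 231,  27,  25, 452]), array([196.6, 243. ])), (array([243, 255,  17,  12, 110]), array([251.4, 260.4])), (array([306, 281,  21,  12, 159]), array([317.9, 287. ])), (array([218, 285,  20,  12, 162]), array([225.8, 290.3])), (array([302, 300,  21,  14, 175]), array([312. , 305.5])), (array([222, 302,  21,  16, 169]), array([231.7, 308.5])), (array([286, 312,  21,  17, 197]), array([294.8, 319.3])), (array([372, 317,  20,  44, 578]), array([381.3, 338.4])), (array([261, 319,  23,  12, 227]), array([272.1, 324.9])), (array([288, 329,  28,  22, 164]), array([301. , 339.2])), (array([253, 341,  34,  10,  82]), array([270.1, 345.4]))]
[628.71194219  66.61404688  52.        ]
```

View pics/c1.png

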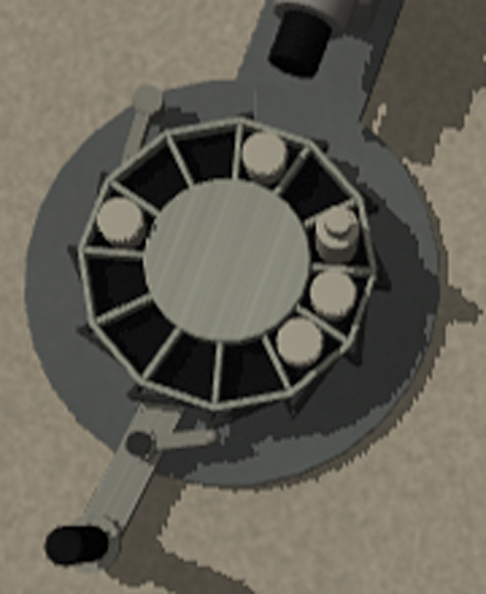

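```bash
python3 - <<'E'
from h import *
H=tri((217.9,336.4),(381.3,338.4)); print("handle mid",H)
print("handle top ray", ray("top",(212.5,336.7),100), "side top", ray("side",(384,322),100))
L=tri((300.8,150.6),(196.6,243)); print("lensbarrel",L)
t=cv2.imread("pics/top0.png"); s=cv2.imread("pics/side0.png")
# outer fin polygon: aluminium vs. dark floor/gray base; hub disc ellipse
for nm,im,seed in(("top",t,(274,232)),("side",s,(272,288))):
    m=np.zeros((482,642),np.uint8); g=cv2.GaussianBlur(im,(3,3),0)
    m=((g[...,2].astype(int)>100)).astype('uint8')
    m=cv2.morphologyEx(m,cv2.MORPH_OPEN,cv2.getStructuringElement(2,(13,13)))
    n,l,st,c=cv2.connectedComponentsWithStats(m); i=l[seed[1],seed[0]]
    cs,_=cv2.findContours((l==i).astype('uint8'),0,1)
    e=cv2.fitEllipse(cs[0]); print(nm,st[i],e,[ray(nm,e[0],z)[:2].round(1) for z in(40,52,56)])
C=np.array([628.7,66.6])
def ang(v): return np.degrees(np.arctan2(v[1]-C[1],v[0]-C[0]))
for nm,uv,z in(("neck",(314.3,217),98),("handle",None,0),("lens",None,0)):
    X=ray("top",uv,z) if uv else (H if nm=="handle" else L)
    print(nm,X,"r",np.hypot(*(X[:2]-C)),"ang",ang(X))
E
```

```text
handle mid [476.06179133 139.46266598  62.98602958]
handle top ray [475.9896302  139.45532365 100.        ] side top [476.45033369 141.61099921 100.        ]
lensbarrel [747.31635743  28.74165523  77.9963629 ]
top [ 243  201   61   61 2825] ((273.4462585449219, 230.93511962890625), (58.269168853759766, 59.94817352294922), 71.27922821044922) [array([632.9,  68.4]), array([630.3,  67.5]), array([629.5,  67.2])]
side [ 239  258   65   67 2895] ((269.28192138671875, 288.74285888671875), (52.4896240234375, 72.69996643066406), 56.39478302001953) [array([636.2,  64.2]), array([633.6,  73.9]), array([632.7,  77.2])]
neck [641.38029225   7.49998158  98.        ] r 60.44503279255811 ang -77.89041080178171
handle [476.06179133 139.46266598  62.98602958] r 169.13719531249004 ang 154.4822739007853
lens [747.31635743  28.74165523  77.9963629 ] r 124.51142324832888 ang -17.701331063291093
```

The jar to use is the only necked one in the tray, at top pixel (314,220). The look-alikes are the necked jars on the bench at (412,187) and (408,243), and the short jars without necks in the tray.

Measurements:
- **Axis:** about (629.5, 67).
- **Lens bearing:** about -18°.
- **Jar bearing:** about -78°, so it is two notches away.
- **Handle:** (476, 139.5), radius 170 as specified, which puts the lever at about 0.25 rad. The black toggle switch at side pixel (240,65) is ignored.

Next I move over towards the handle.

```bash
python3 -m handwheel '[[0.0878,[0.395,-0.362,0],[0,0,5.53]],[0.0878,[0.395,-0.362,0],[0,0,5.53]],[0.0878,[0.395,-0.362,0],[0,0,5.53]],[0.0878,[0.395,-0.362,0],[0,0,5.53]],[0.0878,[0.395,-0.362,0],[0,0,5.53]],[0.0878,[0.395,-0.362,0],[0,0,5.53]],[0.0878,[0.395,-0.362,0],[0,0,5.53]],[0.0878,[0.395,-0.362,0],[0,0,5.53]],[0.0878,[0.395,-0.362,0],[0,0,5.53]],[0.0878,[0.395,-0.362,0],[0,0,5.53]],[0.0878,[0.395,-0.362,0],[0,0,5.53]],[0.0878,[0.395,-0.362,0],[0,0,5.53]],[0.0878,[0.395,-0.362,0],[0,0,5.53]],[0.0878,[0.395,-0.362,0],[0,0,5.53]],[0.0878,[0.395,-0.362,0],[0,0,5.53]],[0.0878,[0.395,-0.362,0],[0,0,5.53]]]' 20
cat >> h.py <<'E'
def go(X):
    s=state(); R=np.array(s['orientation']); return (R.T@(np.array(X)-s['ee_pos'])).round(1)
E
python3 -c "
from h import *
s=state();print(s['qpos'],s['orientation'].round(3));print(go([476,139.5,250]))"
```

```text
time: 1.43
ee_pos: [449.7, -150.4, 302.4]
orientation: [[0.951, -0.308, -0.001], [-0.308, -0.951, 0.0], [-0.001, 0.0, -1.0]]
ft_force: [-0.1, -0.6, -0.2]
width: 88.1
[-3.47659580e-01  2.01247760e-01  1.95382637e+00 -3.67434639e-04
  9.87387018e-01  1.53663475e+00] [[ 0.951 -0.308 -0.001]
 [-0.308 -0.951  0.   ]
 [-0.001  0.    -1.   ]]
[ -64.3 -283.9   52.4]
```

```bash
python3 -m handwheel '[[0.0878,[-0.064,-0.284,0.052],[0,0,0]],[0.0878,[-0.064,-0.284,0.052],[0,0,0]],[0.0878,[-0.064,-0.284,0.052],[0,0,0]],[0.0878,[-0.064,-0.284,0.052],[0,0,0]],[0.0878,[-0.064,-0.284,0.052],[0,0,0]],[0.0878,[-0.064,-0.284,0.052],[0,0,0]],[0.0878,[-0.064,-0.284,0.052],[0,0,0]],[0.0878,[-0.064,-0.284,0.052],[0,0,0]],[0.0878,[-0.064,-0.284,0.052],[0,0,0]],[0.0878,[-0.064,-0.284,0.052],[0,0,0]]]'
python3 - <<'E'
from h import *
p=camera_params("wrist");im=capture("wrist")
cv2.imwrite("pics/w1.png",cv2.cvtColor(im,cv2.COLOR_RGB2BGR))
print(proj("wrist",[476,139.5,100]),proj("wrist",[475,141.6,20]),proj("wrist",[629.5,67,52]))
E
```

```text
time: 2.27
ee_pos: [476.9, 138.1, 250.5]
orientation: [[0.951, -0.31, -0.001], [-0.31, -0.951, -0.001], [-0.001, 0.001, -1.0]]
ft_force: [0.7, -0.5, 0.7]
width: 87.9
[318.60865859 258.37221857] [316.72392203 228.57475157] [353.91586109 -32.43748325]
```

View pics/w1.png

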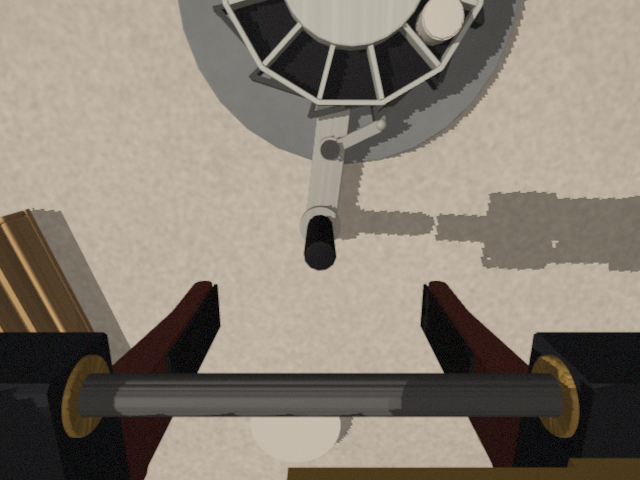

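Handle top at wrist pixel (320,256), prediction (318.6,258.4), so they agree within about 1 mm, and the handle is between the fingers. Descend and grip.

```bash
python3 -m handwheel '[[0.0878,[-0.001,-0.001,0.03],[0,0,0]],[0.0878,[-0.001,-0.001,0.06],[0,0,0]],[0.0878,[-0.001,-0.001,0.085],[0,0,0]],[0.0878,[-0.001,-0.001,0.1],[0,0,0]],[0.0878,[-0.001,-0.001,0.107],[0,0,0]],[0.0878,[-0.001,-0.001,0.107],[0,0,0]],[0.01,[-0.001,-0.001,0.107],[0,0,0]],[0.01,[-0.001,-0.001,0.107],[0,0,0]],[0.01,[-0.001,-0.001,0.107],[0,0,0]],[0.01,[-0.001,-0.001,0.107],[0,0,0]],[0.01,[-0.001,-0.001,0.107],[0,0,0]],[0.01,[-0.001,-0.001,0.107],[0,0,0]],[0.01,[-0.001,-0.001,0.107],[0,0,0]],[0.01,[-0.001,-0.001,0.107],[0,0,0]]]' 20
python3 - <<'E'
from h import *
C=np.array([629.5,67]);s=state();e=s['ee_pos'];d=e[:2]-C
print("r",np.hypot(*d),"ang",np.degrees(np.arctan2(d[1],d[0])))
for lv in(0.25,.15,0.05,-.02,.2,.4,.6,.76,.80):
    a=np.radians(139.7)+lv; print(lv,go([*(C+170*np.array([np.cos(a),np.sin(a)])),143]))
E
```

```text
time: 3.48
ee_pos: [476.4, 140.8, 143.8]
orientation: [[0.951, -0.309, 0.0], [-0.309, -0.951, 0.0], [0.0, -0.0, -1.0]]
ft_force: [0.2, -0.4, 0.7]
width: 38.1
r 169.9591564743963 ang 154.26765113514608
0.25 [ 0.1 -0.7  0.8]
0.15 [  3.3 -17.4   0.8]
0.05 [  8.1 -33.7   0.8]
-0.02 [ 12.5 -44.8   0.8]
0.2 [ 1.4 -9.1  0.8]
0.4 [-1.6 24.7  0.8]
0.6 [ 2.2 58.4  0.8]
0.76 [10.  84.5  0.8]
0.8 [12.5 90.8  0.8]
```

```bash
python3 -m handwheel '[[0.01,[0,0,0],[0,0,0]],[0.01,[0,0,0],[0,0,0]],[0.01,[0,0,0],[0,0,0]],[0.01,[0,0,0],[0,0,0]],[0.01,[0,0,0],[0,0,0]],[0.01,[0,0,0],[0,0,0]],[0.01,[0.001,-0.009,0],[0,0,0]],[0.01,[0.003,-0.017,0],[0,0,0]],[0.01,[0.0055,-0.026,0],[0,0,0]],[0.01,[0.008,-0.034,0],[0,0,0]],[0.01,[0.01,-0.038,0],[0,0,0]],[0.01,[0.01,-0.038,0],[0,0,0]]]' 20
python3 - <<'E'
from h import *
C=np.array([629.5,67]);s=state();e=s['ee_pos'];d=e[:2]-C
print("r",np.hypot(*d),"lever",np.radians(np.degrees(np.arctan2(d[1],d[0]))-139.7))
E
```

```text
time: 4.48
ee_pos: [497.9, 175.3, 143.5]
orientation: [[0.951, -0.308, -0.001], [-0.308, -0.951, 0.001], [-0.001, -0.001, -1.0]]
ft_force: [-4.1, 3.6, 1.7]
width: 19.7
r 170.4527635758389 lever 0.015035829434458864
```

```bash
python3 - <<'E'
from h import *
C=np.array([629.5,67])
for lv in(.1,.2,.3,.4,.5,.6,.7,.765):
    a=np.radians(139.7)+lv; print(lv,go([*(C+170*np.array([np.cos(a),np.sin(a)])),143.5]))
E
```

```text
0.1 [-4.3 13.8 -0. ]
0.2 [-8.3 30.3 -0. ]
0.3 [-10.7  47.1  -0. ]
0.4 [-11.4  64.1  -0. ]
0.5 [-10.3  81.1  -0. ]
0.6 [-7.6 97.9 -0.1]
0.7 [-3.300e+00  1.143e+02 -1.000e-01]
0.765 [ 4.000e-01  1.247e+02 -1.000e-01]
```

```bash
python3 -m handwheel '[[0.01,[-0.002,0.007,0],[0,0,0]],[0.01,[-0.0043,0.014,0],[0,0,0]],[0.01,[-0.0065,0.022,0],[0,0,0]],[0.01,[-0.0083,0.03,0],[0,0,0]],[0.01,[-0.0097,0.0385,0],[0,0,0]],[0.01,[-0.0107,0.047,0],[0,0,0]],[0.01,[-0.0112,0.0555,0],[0,0,0]],[0.01,[-0.0114,0.064,0],[0,0,0]],[0.01,[-0.011,0.0725,0],[0,0,0]],[0.01,[-0.0103,0.081,0],[0,0,0]],[0.01,[-0.009,0.0895,0],[0,0,0]],[0.01,[-0.0076,0.098,0],[0,0,0]],[0.01,[-0.0055,0.106,0],[0,0,0]],[0.01,[-0.0033,0.1143,0],[0,0,0]],[0.01,[-0.0015,0.1195,0],[0,0,0]],[0.01,[0.0004,0.1245,0],[0,0,0]],[0.01,[0.0004,0.1245,0],[0,0,0]],[0.01,[0.0004,0.1245,0],[0,0,0]]]' 20
python3 - <<'E'
from h import *
C=np.array([629.5,67]);s=state();e=s['ee_pos'];d=e[:2]-C
print("r",np.hypot(*d),"lever",np.radians(np.degrees(np.arctan2(d[1],d[0]))%360-139.7))
im=cv2.cvtColor(capture("top"),cv2.COLOR_RGB2BGR)
cv2.imwrite("pics/t2.png",cv2.resize(im[135:355,190:370],None,fx=2.7,fy=2.7,interpolation=cv2.INTER_CUBIC))
for lv in(.765,.7,.6,.5,.4,.3,.2,.1,.015):
    a=np.radians(139.7)+lv; print(lv,go([*(C+170*np.array([np.cos(a),np.sin(a)])),143.5]))
E
```

```text
time: 5.98
ee_pos: [459.7, 54.8, 143.9]
orientation: [[0.951, -0.31, 0.0], [-0.31, -0.951, 0.0], [0.0, -0.0, -1.0]]
ft_force: [0.3, 2.6, 4.8]
width: 19.5
r 170.24428968349866 lever 0.7748438277233392
0.765 [-0.4 -1.6  0.4]
0.7 [ -4.1 -12.    0.4]
0.6 [ -8.5 -28.5   0.4]
0.5 [-11.2 -45.2   0.4]
0.4 [-12.3 -62.2   0.4]
0.3 [-11.6 -79.2   0.4]
0.2 [ -9.3 -96.    0.4]
0.1 [  -5.3 -112.5    0.4]
0.015 [  -0.6 -126.2    0.4]
```

View pics/t2.png

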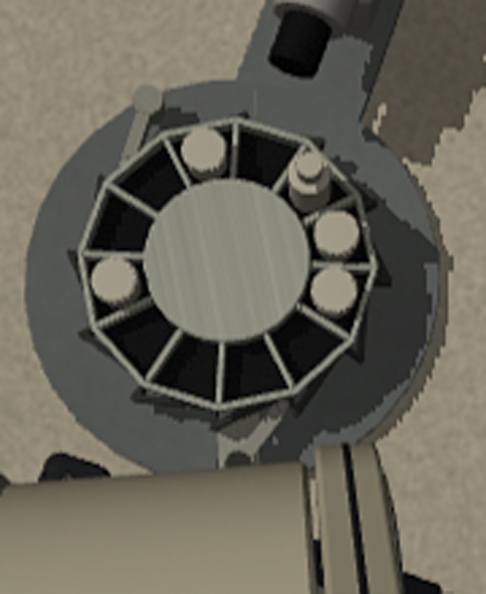

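The tray advanced one notch: the jar's neck is now at crop (310,163), one bay short of the lens. Swing the lever back.

```bash
python3 -m handwheel '[[0.01,[-0.002,-0.005,0],[0,0,0]],[0.01,[-0.0037,-0.010,0],[0,0,0]],[0.01,[-0.006,-0.0185,0],[0,0,0]],[0.01,[-0.008,-0.0265,0],[0,0,0]],[0.01,[-0.0095,-0.035,0],[0,0,0]],[0.01,[-0.0107,-0.0435,0],[0,0,0]],[0.01,[-0.0115,-0.052,0],[0,0,0]],[0.01,[-0.0118,-0.0605,0],[0,0,0]],[0.01,[-0.0116,-0.069,0],[0,0,0]],[0.01,[-0.0111,-0.0775,0],[0,0,0]],[0.01,[-0.0101,-0.086,0],[0,0,0]],[0.01,[-0.0087,-0.0945,0],[0,0,0]],[0.01,[-0.0069,-0.1025,0],[0,0,0]],[0.01,[-0.0047,-0.1105,0],[0,0,0]],[0.01,[-0.0024,-0.1175,0],[0,0,0]],[0.01,[-0.0004,-0.1235,0],[0,0,0]],[0.01,[-0.0004,-0.1245,0],[0,0,0]],[0.01,[-0.0004,-0.1245,0],[0,0,0]]]' 20
python3 - <<'E'
from h import *
C=np.array([629.5,67]);s=state();e=s['ee_pos'];d=e[:2]-C
print("r",np.hypot(*d),"lever",np.radians(np.degrees(np.arctan2(d[1],d[0]))%360-139.7))
im=cv2.cvtColor(capture("top"),cv2.COLOR_RGB2BGR)
cv2.imwrite("pics/t3.png",cv2.resize(im[135:355,190:370],None,fx=2.7,fy=2.7,interpolation=cv2.INTER_CUBIC))
E
```

```text
time: 7.53
ee_pos: [498.2, 174.1, 143.4]
orientation: [[0.951, -0.309, 0.001], [-0.309, -0.951, 0.0], [0.001, -0.0, -1.0]]
ft_force: [0.9, -0.5, -8.3]
width: 19.4
r 169.47794799113305 lever 0.018956924343848363
```

View pics/t3.png

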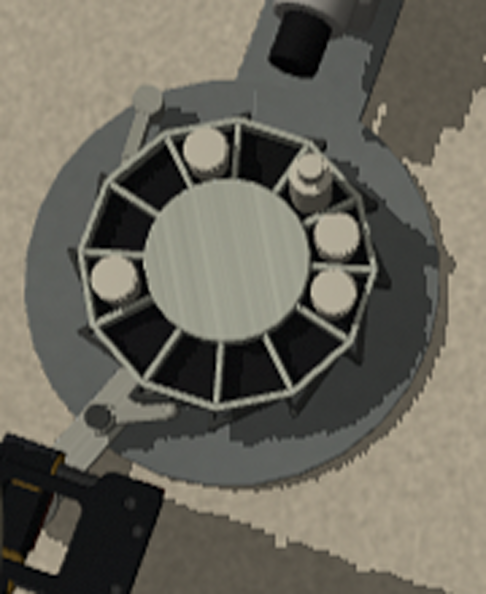

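The tray held, with the neck at crop (312,165), and the lever is back near 0.02. Second swing.

```bash
python3 -m handwheel '[[0.01,[-0.002,0.007,0],[0,0,0]],[0.01,[-0.0043,0.014,0],[0,0,0]],[0.01,[-0.0065,0.022,0],[0,0,0]],[0.01,[-0.0083,0.03,0],[0,0,0]],[0.01,[-0.0097,0.0385,0],[0,0,0]],[0.01,[-0.0107,0.047,0],[0,0,0]],[0.01,[-0.0112,0.0555,0],[0,0,0]],[0.01,[-0.0114,0.064,0],[0,0,0]],[0.01,[-0.011,0.0725,0],[0,0,0]],[0.01,[-0.0103,0.081,0],[0,0,0]],[0.01,[-0.009,0.0895,0],[0,0,0]],[0.01,[-0.0076,0.098,0],[0,0,0]],[0.01,[-0.0055,0.106,0],[0,0,0]],[0.01,[-0.0033,0.1143,0],[0,0,0]],[0.01,[-0.0015,0.1195,0],[0,0,0]],[0.01,[0.0004,0.1245,0],[0,0,0]],[0.01,[0.0004,0.1245,0],[0,0,0]],[0.01,[0.0004,0.1245,0],[0,0,0]]]' 20
python3 - <<'E'
from h import *
C=np.array([629.5,67]);s=state();e=s['ee_pos'];d=e[:2]-C
print("r",np.hypot(*d),"lever",np.radians(np.degrees(np.arctan2(d[1],d[0]))%360-139.7))
im=cv2.cvtColor(capture("top"),cv2.COLOR_RGB2BGR)
cv2.imwrite("pics/t4full.png",im)
cv2.imwrite("pics/t4.png",cv2.resize(im[135:355,190:370],None,fx=2.7,fy=2.7,interpolation=cv2.INTER_CUBIC))
E
```

```text
time: 9.08
ee_pos: [459.9, 54.8, 144.2]
orientation: [[0.951, -0.31, 0.001], [-0.31, -0.951, 0.0], [0.001, -0.0, -1.0]]
ft_force: [-1.6, 0.9, 4.7]
width: 19.8
r 170.00369224977754 lever 0.7753023938712525
```

View pics/t4.png

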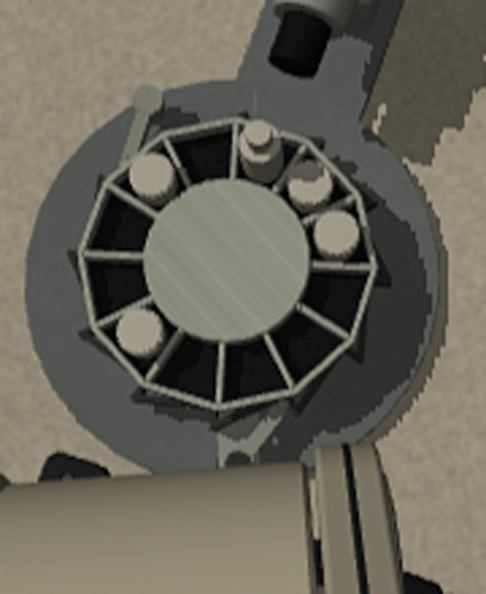

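Neck at crop (260,132), in the bay facing the lens. Release, then lift straight up.

```bash
python3 -m handwheel '[[0.06,[0,0,0],[0,0,0]],[0.06,[0,0,0],[0,0,0]],[0.06,[0,0,0],[0,0,0]],[0.06,[0,0,0],[0,0,0]],[0.06,[0,0,0],[0,0,0]],[0.06,[0,0,0],[0,0,0]],[0.06,[0,0,-0.02],[0,0,0]],[0.06,[0,0,-0.05],[0,0,0]],[0.06,[0,0,-0.08],[0,0,0]],[0.06,[0,0,-0.11],[0,0,0]],[0.06,[-0.05,0,-0.13],[0,0,0]],[0.06,[-0.05,0,-0.13],[0,0,0]],[0.06,[-0.05,0,-0.13],[0,0,0]],[0.06,[-0.05,0,-0.13],[0,0,0]],[0.06,[-0.05,0,-0.13],[0,0,0]]]'
python3 - <<'E'
from h import *
C=np.array([629.5,67])
for u in((286.3,183.9),):
    X=ray("top",u,98);d=X[:2]-C;print(X,np.hypot(*d),np.degrees(np.arctan2(d[1],d[0])))
a=np.radians(-18);V=C+62*np.array([np.cos(a),np.sin(a)]);print("spot",V,np.hypot(*(X[:2]-V)))
im=cv2.cvtColor(capture("top"),cv2.COLOR_RGB2BGR); sd=cv2.cvtColor(capture("side"),cv2.COLOR_RGB2BGR)
print(proj("top",[*V,98]),proj("side",[*V,98]),proj("side",[*V,40]))
a=cv2.resize(im[135:355,190:370],None,fx=2,fy=2);b=cv2.resize(sd[190:410,115:320],None,fx=2,fy=2)
cv2.imwrite("pics/t5.png",np.hstack([a,b]))
E
```

```text
time: 10.38
ee_pos: [412.5, 70.6, 273.2]
orientation: [[0.951, -0.309, -0.0], [-0.309, -0.951, -0.0], [-0.0, 0.0, -1.0]]
ft_force: [0.8, -0.3, 0.3]
width: 60.2
[688.86136826  47.82858639  98.        ] 62.3804067060994 -17.898439051198896
spot [688.46550401  47.84094635] 0.39605715379066325
[286.28393132 184.16769618] [232.14082035 247.49881115] [235.92388826 275.57748391]
```

View pics/t5.png

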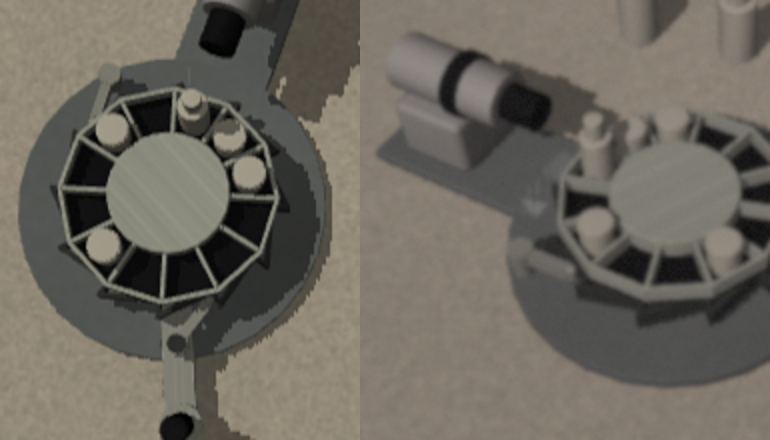

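After letting go, the jar still stands upright. Its neck is at left crop (192,98), i.e. top pixel (286,184), and the prediction for the spot is (286.3,184.2). Side view: neck top at about (232,247) as predicted. The gripper is clear of everything.

```bash
python3 -c "
from cell import arm
print(arm.sign_off())"
```

```text
the job is handed in; nothing more can be done
None
```

The tall jar now stands in the bay in front of the lens, and I handed the job in at about 10.5 s of the 54 s allowed. I gripped the lever handle, drew it back to about 0.02 rad and swung it to about 0.775 rad. I repeated that once, for two notches in all, then let go and lifted clear.

**Last checks:**
- **Position:** the jar measured about 0.4 mm from the viewing spot just before I let go. After release, the top and side pictures still show it upright there, within about a pixel of the predicted point.
- **Robot clear:** the gripper is open, well above the handle and the tray, and the force reading is near zero.
- **Disagreements:** none among the last checks. Earlier, the side view put the tray's axis up to about 7 mm from the top view's estimate. I used the top view, and the handle radius of 170 mm agreed with it.

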